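# Rock the dial angle finder to its index on a crowned stud and hold it

### The arm

A 6-joint arm with a two-finger parallel gripper is mounted at the origin on the work surface. World frame = base frame: x ahead of the robot, y to its left, z up, the work surface at z = 0. Lengths are in m, angles in degrees, forces in N, time in s.
With the tool pointing down it reaches from about 0.275 to 0.85 m from the base axis. Payload 5.2 kg.
Tool frame: the origin (TCP) lies midway between the tips of the shut fingers; the grasp point (between the pads) lies 19 mm behind it (env.tcp_to_grasp is the distance from the TCP to the grasp point, in m); z points along the fingers, x is the direction in which the jaws open and shut, and the axes are right-handed (so a half turn about z gives the same grasp; the last joint's range is limited). The gripper opens to 85 mm and grips with 20 to 120 N. Pads are 22 mm wide; open, the fingers measure 114 mm over their backs; the gripper's body (76 mm by 85 mm) begins 54 mm behind the grasp point. The pads swing forward as they close: fully open they stand 13 mm farther back than shut.
Start: joints at [-75.905, 14.817, 87.949, -0, 77.235, -11.62], TCP at [0.239, -0.496, 0.231] pointing down, gripper open.
Joint ranges: [-179.93, 179.93], [-52.35, 119.4], [10.71, 147.94], [-69.91, 249.91], [12.55, 155.21], [-178.61, 178.61]. Speed limits (degrees/s): [147.25, 147.25, 180, 180, 180, 180].

### API

Orientations are given as [roll, pitch, yaw] about the fixed x, y, z axes, in that order (R = Rz(yaw) Ry(pitch) Rx(roll)).
In Python, from cell import env gives the robot as it stands. The module is installed in compiled form; this text tells all that it offers.
- The arm moves only by the tool step_arm, never from a script. Its argument "steps" is a list of rows, each a list of 6 numbers: the shift along the tool's x, y, z in m, then the turn, a rotation vector about the tool's x, y, z in degrees. A call has 1 to 8 rows; each row is the pose to reach, as a shift and turn from the pose commanded when the call began, along the tool's axes at that moment; what a row does not reach only later rows make up. A row lasts 1/8 s, in which the tool goes at most 62.5 mm and 10.7 degrees, less where a joint would pass 70% of its speed; a pose out of reach is approached as far as the arm can. A call with a gripper value outside its range is refused whole. "claw" is the closure, from 0 (fully open) to 1 (shut), set as the call begins (left out, the last holds). The fingers move at their own pace and stop on an object; "force" is the grip in N (left out, the last holds). Time passes only in rows, so rows that repeat a pose let the fingers close. It gives the time, the measured TCP pose, the force and the opening at its end, in the units of the state.
- env.read_state(): the state, without advancing time (a new reading comes with each control period).
- env.read_camera(name): name is "scene" or "top"; returns (picture, depth): 480x640x3 uint8, red, green, blue; 480x640 float32, m along the optical axis (not along the pixel's ray), 0 where there is no reading.
- env.get_calibration(name): a dict with "mtx" (3x3 intrinsics, pixels), "R" (3x3) and "t" (3): a world point X has camera coordinates R X + t. Camera axes: x right, y down, z forward; pixel columns grow to the right and rows downward; lengths in m; the calibration is good to about 2 mm. A picture is of the moment at which its call begins. get_calibration takes no time and is no camera call.
- env.finish_job(): hands the job in, once; it reports no verdict.
The state is a dict: "clock": time; "q": joint angles; "joint_vel": joint speeds; "tau": joint torques, N m; "ee_pos": TCP position; "tcp_rot": TCP orientation; "wrist_force": force on the tool from outside, world axes, zero at the start; "moment": the same for the moment, N m; "gripper_width": finger opening in m.
Only numpy, scipy, OpenCV 4.12 (cv2) and the standard library are available. Lean on these libraries where they do the work, as an engineer would, in place of code of your own. Each camera call takes 0.05 s, during which the arm holds its last target.

### The job

I am about to drill a slanted leg hole in the clamped stud and need a sight for the drill. Pick up the dial angle finder and stand it upright on the stud's crowned upper face, running along the stud with its dial still facing away from you and its lower corner on the index's side at the middle of the pencil line; then rock it over on that corner until the hanging needle settles midway between the two prongs of the index. Finish while still holding it steady like that, corner resting on the line, and leave the other things on the bench where they are.

Things in the scene. Friction and masses are not known exactly. Their poses are not given: they have to be found in the camera images.
- gauge: Dial angle finder, upright on the bench: black case 26 mm thick (x), 120 long (y), 140 high (z), 0.25 kg, on a metal foot 34 mm thick, 120 long, 10 high. Origin: centre of the foot's underside, z up. White dial (95 mm, centre 63 mm up) on the +x side, at first facing away from the robot within 30 deg. Grip the plain band 116 to 140 mm up, fingers on the two broad faces.
- gauge_heel (a point): Lower corner of the gauge at the foot's -y end (lower left seen from the dial, the side the index lies on), mid thickness: 60 mm from the gauge origin along -y. The gauge is rocked over on this corner: its top leans towards -y (positive turn about gauge x) and the other end of the foot rises.
- gauge_top (a point): Middle of the gauge's top edge, 140 mm above the foot's underside.
- gauge_needle (a joint): Angle (rad) of the free-hanging weighted needle in the case: 0 when the gauge stands plumb and it points at the foot; equals the gauge's lean towards its heel (turn about gauge x). Black, with a diamond on it, pivot at the dial's centre, 43 mm long below the pivot; settles in about half a second.
- gauge_bezel (a joint): Angle (rad) to which the index on the stiff turnable bezel ring round the dial has been set, same sense as the needle: the two values are equal when the needle is midway between the prongs. Set beforehand between 0.2 and 0.42; stays put unless forced.
- needle_tip (a point): Lower tip of the needle, 42 mm from its pivot.
- index_mark (a point): Midpoint between the two black prongs of the index on the bezel, at the needle tip's radius (42 mm from the pivot). The prongs are 4 mm wide with a gap of 6 mm between them.
- stud: Timber offcut lying flat, fixed to the bench by a steel holdfast (hooked bar 147 mm high near its +y end). 92 mm wide (x), 320 long (y), origin: centre of its underside, z up, yawed up to 17 deg. Upper face crowned: a ridge across it at y = +10 mm is 46 mm above the bench; the face falls 2.6 deg from it towards both ends. It does not move.
- stud_mark (a point): Middle of the pencil line (3 mm wide) drawn square across the stud's upper face, 35 mm from the stud's centre towards its -y end, on the surface, 44 mm above the bench; axes as the stud's. The gauge's heel belongs here, the rest of the foot lying from here towards the stud's +y end, over the ridge.
- drill: Battery drill lying on its side (bystander), about 225 by 220 by 70 mm; leave alone.
- bit_case: Yellow plastic bit case, shut, 75 by 120 by 37 mm (bystander); leave alone.
- saucer: Green ceramic saucer, 120 mm across, 20 mm high (bystander); leave alone.
- mallet: Wooden mallet lying on the bench, 290 mm long, head 62 by 115 by 56 mm (bystander); leave alone.
Not all that is in view belongs to the job. Leave any blue look-alike of the gauge alone.

How it is judged:
By the outcome, as a careful person would: the job done as asked, in the order asked, and still so for the second after the job is handed in, while the arm keeps its last pose, push and grip.
It also fails if it takes over 45 s, if anything falls off the work surface, if the arm or the gripper's body presses on something with over 40 N, if the wrist force passes 120 N, or if a joint passes its speed limit or range.

## Working session

There is one attempt and no reset: what is moved stays moved. The work goes in short steps, Python scripts to look and compute and a tool call to move; the robot and the scene stay as the last step left them, time stands still between calls to the robot, and variables do not carry over. Pictures are saved under pics/ and viewed, and the job is handed in when it is done.

Besides the shell and the picture viewer there is one more tool, called after "Request:" as name(argument=value, ...), one argument or row to a line, values as JSON. step_arm: Moves the arm, as the interface text tells. Its arguments: {"type":"object","properties":{"steps":{"type":"array","items":{"type":"array","items":{"type":"number"}}},"claw":{"type":"number"},"force":{"type":"number"}},"required":["steps"]}

```bash
mkdir -p pics; ls
python3 - <<'E'
from cell import env
import cv2,numpy as np
print(env.read_state())
for n in("scene","top"):
    im,d=env.read_camera(n); cv2.imwrite(f"pics/{n}0.png",im[:,:,::-1]); np.savez(f"pics/{n}0.npz",im=im,d=d)
    print(n,env.get_calibration(n))
E
```

```text
pics
{'clock': 0.0, 'q': array([-7.59050052e+01,  1.48596742e+01,  8.80103736e+01,  2.27244822e-03,
        7.72345785e+01, -1.16212576e+01]), 'joint_vel': array([-0.03374854, -0.03082144,  0.0350516 ,  0.00662106, -0.07424261,
        0.00152113]), 'tau': array([ 7.63184221e-05, -4.46031082e+01, -2.90572214e+01, -7.52550295e-05,
        1.17777797e-02,  4.13780743e-07]), 'ee_pos': array([ 0.23854374, -0.49500322,  0.23047573]), 'tcp_rot': array([-1.79976754e+02,  1.02035203e-01, -6.42842311e+01]), 'wrist_force': array([-0.68030959, -0.30459523, -0.45875137]), 'moment': array([ 0.02721531,  0.03304054, -0.02516357]), 'gripper_width': 0.08561760410793241}
scene {'mtx': array([[557.06410645,   0.        , 317.70138814],
       [  0.        , 557.06410645, 246.08216918],
       [  0.        ,   0.        ,   1.        ]]), 'R': array([[-0.851417  ,  0.5244859 , -0.00190627],
       [ 0.45418793,  0.73547235, -0.50278599],
       [-0.26230216, -0.42894635, -0.86440882]]), 't': array([ 0.48563489, -0.10722657,  1.53033331])}
top {'mtx': array([[610.73250769,   0.        , 318.11796702],
       [  0.        , 610.73250769, 241.73573758],
       [  0.        ,   0.        ,   1.        ]]), 'R': array([[ 0.01016441, -0.99948904,  0.03030423],
       [-0.99214398, -0.0138594 , -0.12433115],
       [ 0.12468762, -0.02880241, -0.99177791]]), 't': array([-0.13343953,  0.5385676 ,  1.36725558])}
```

View pics/scene0.png

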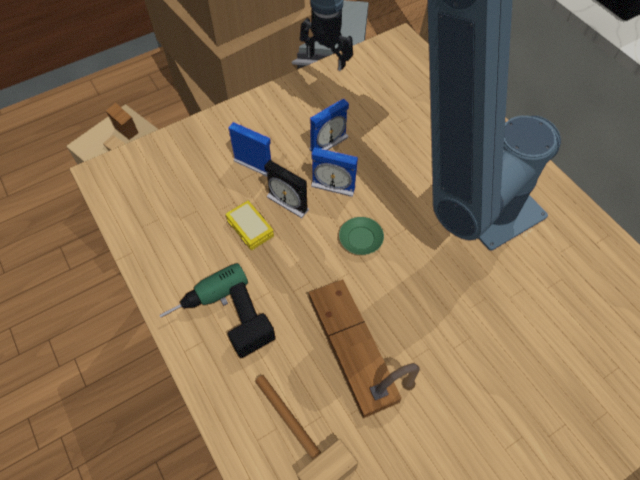

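View pics/top0.png

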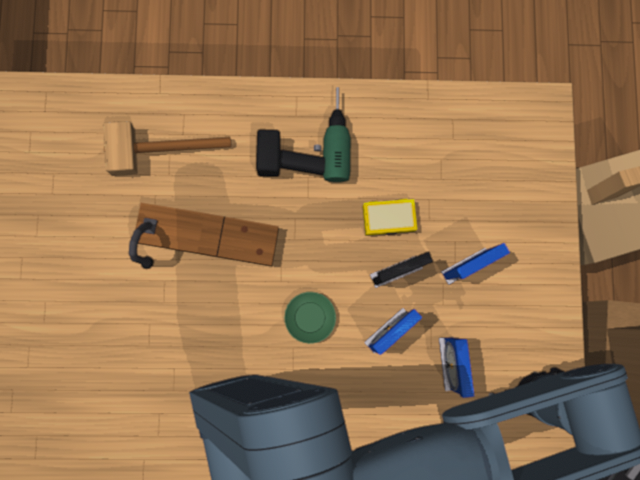

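```bash
cat > h.py <<'E'
import numpy as np,cv2
from cell import env
C={n:env.get_calibration(n) for n in("scene","top")}
def cloud(n,d):
    c=C[n];K=c["mtx"];v,u=np.mgrid[0:480,0:640]
    P=np.stack([(u-K[0,2])/K[0,0]*d,(v-K[1,2])/K[1,1]*d,d],-1)
    return (P-c["t"])@c["R"]
def proj(n,X):
    c=C[n];p=(np.atleast_2d(X)@c["R"].T+c["t"])@c["mtx"].T
    return p[:,:2]/p[:,2:]
E
python3 - <<'E'
from h import *
f=np.load("pics/scene0.npz");im=f["im"];P=cloud("scene",f["d"])
cv2.imwrite("pics/sg.png",cv2.resize(im[140:230,240:340,::-1],None,fx=7,fy=6.6,interpolation=cv2.INTER_CUBIC))
t=np.load("pics/top0.npz");Q=cloud("top",t["d"])
cv2.imwrite("pics/tg.png",cv2.resize(t["im"][190:290,120:300,::-1],None,fx=4.4,fy=4.4,interpolation=cv2.INTER_CUBIC))
# gauge: top face in top view
m=np.zeros((480,640),bool);m[245:295,365:440]=1
mm=m&(Q[...,2]>0.12)&(Q[...,2]<0.16)
a=Q[mm];print("top face n",len(a),a.mean(0),a.min(0),a.max(0))
r=cv2.minAreaRect((a[:,:2]*1000).astype(np.float32));print(r)
# scene dial face
m=np.zeros((480,640),bool);m[155:220,258:315]=1
mm=m&(P[...,2]>0.015)&(P[...,2]<0.15)
b=P[mm];r=cv2.minAreaRect((b[:,:2]*1000).astype(np.float32));print("scene",len(b),b.mean(0),b.min(0),b.max(0),r)
# stud
m=np.zeros((480,640),bool);m[195:275,130:290]=1
mm=m&(Q[...,2]>0.030)&(Q[...,2]<0.05)
s=Q[mm];r=cv2.minAreaRect((s[:,:2]*1000).astype(np.float32));print("stud",len(s),s.mean(0),r,cv2.boxPoints(r))
mm=m&0|((P[...,2]>0.030)&(P[...,2]<0.05))
k=np.zeros_like(mm);k[275:425,300:405]=1;s=P[mm&k];r=cv2.minAreaRect((s[:,:2]*1000).astype(np.float32));print("stud sc",len(s),s.mean(0),r,cv2.boxPoints(r))
E
```

```text
top face n 691 [ 0.47694634 -0.30947825  0.14003504] [ 0.44345515 -0.36979108  0.12424533] [ 0.51105494 -0.25202398  0.14795586]
((477.6764221191406, -311.08856201171875), (25.900245666503906, 121.3289794921875), 22.886157989501953)
scene 1624 [ 0.47841838 -0.31278044  0.08791579] [ 0.38005676 -0.44820313  0.01501381] [ 0.57902686 -0.24731088  0.14601529] ((467.4381103515625, -329.757568359375), (187.4995880126953, 156.097412109375), 61.76805877685547)
stud 5352 [0.55454743 0.12332154 0.04245665] ((533.1942138671875, 133.45962524414062), (320.9532775878906, 140.32899475097656), 81.42338562011719) [[439.88217   -14.7586975]
 [578.6419    -35.68621  ]
 [626.5062    281.67795  ]
 [487.74652   302.60547  ]]Traceback (most recent call last):
  File "<stdin>", line 20, in <module>
cv2.error: OpenCV(4.12.0) /io/opencv/modules/imgproc/src/convhull.cpp:143: error: (-215:Assertion failed) total >= 0 && (depth == CV_32F || depth == CV_32S) in function 'convexHull'
```

View pics/sg.png

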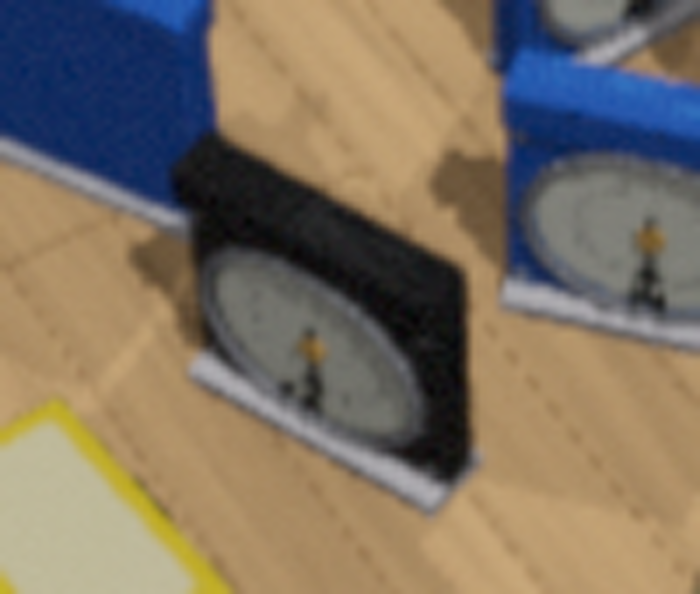

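View pics/tg.png

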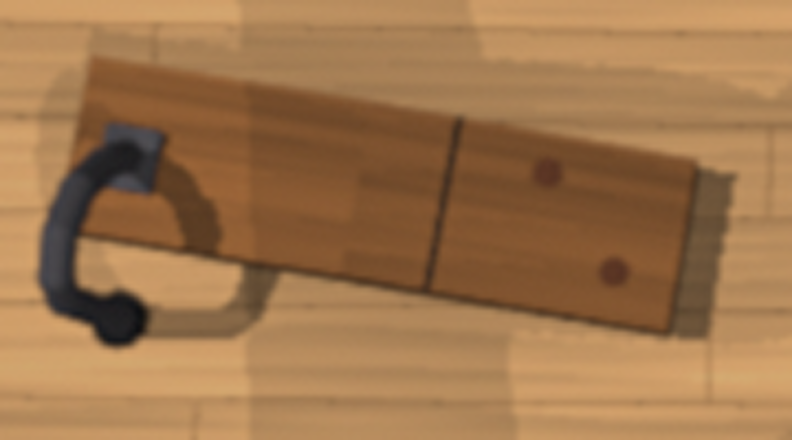

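```bash
cat >> h.py <<'E'
from scipy.spatial.transform import Rotation as Ro
def ray(n,uv,z):
    c=C[n];d=c["R"].T@np.linalg.inv(c["mtx"])@np.array([*uv,1.]);o=-c["R"].T@c["t"]
    return o+d*(z-o[2])/d[2]
def rot(rpy): return Ro.from_euler("xyz",rpy,degrees=True)
def row(p0,R0,p1,R1):
    "row from pose 0 to pose 1 in tool axes of 0"
    return np.r_[np.round(R0.inv().apply(np.array(p1)-p0),4),np.round((R0.inv()*R1).as_rotvec(degrees=True),2)]
E
python3 - <<'E'
from h import *
t=np.load("pics/top0.npz");Q=cloud("top",t["d"])
# stud corners (crop px) at surface height
def cp(u,v): return (u/4.4+120-.4,v/4.4+190-.4)
for nm,uv,z in[("l1",(459,118),.044),("l2",(428,290),.044),("TL",(92,57),.040),("TR",(697,160),.039),("BR",(669,333),.039),("BL",(80,233),.040)]:
    print(nm,cp(*uv),ray("top",cp(*uv),z).round(4))
im=t["im"].astype(int)
m=np.zeros((480,640),bool);m[195:275,130:290]=1
mm=m&(Q[...,2]>0.030)&(Q[...,2]<0.05)&(im[...,0]-im[...,2]>35)&(im[...,0]<190)
s=Q[mm];r=cv2.minAreaRect((s[:,:2]*1000).astype(np.float32));print(r)
mm=mm.astype(np.uint8);n,l,st,_=cv2.connectedComponentsWithStats(cv2.morphologyEx(mm,cv2.MORPH_CLOSE,np.ones((5,5))));k=1+st[1:,4].argmax()
s=Q[(l==k)&(Q[...,2]>.03)];r=cv2.minAreaRect((s[:,:2]*1000).astype(np.float32));print(r,s[:,2].min(),s[:,2].max())
# dark line
lum=im.sum(2)
pts=[]
for v in range(219,254,2):
    x=range(212,230);w=np.array([lum[v,q] for q in x]);bg=np.median(w);w=np.clip(bg-w-25,0,None)
    pts.append((np.dot(w,x)/max(w.sum(),1e-9),v,w.sum()))
pts=np.array(pts);W=np.array([ray("top",p[:2],.044) for p in pts]);print(pts.round(1)[::4])
d=np.polyfit(W[:,0],W[:,1],1);print("line slope yaw",np.degrees(np.arctan(d[0])),W[0],W[-1])
E
```

```text
l1 (223.9181818181818, 216.4181818181818) [0.5944 0.0892 0.044 ]
l2 (216.87272727272725, 255.5090909090909) [0.5044 0.1024 0.044 ]
TL (140.5090909090909, 202.55454545454543) [0.6243 0.2806 0.04  ]
TR (278.0090909090909, 225.96363636363637) [ 0.5749 -0.0344  0.039 ]
BR (271.6454545454545, 265.2818181818182) [ 0.4842 -0.0216  0.039 ]
BL (137.78181818181818, 242.55454545454543) [0.532  0.2825 0.04  ]
((555.932861328125, 130.13572692871094), (321.1744689941406, 93.14412689208984), 80.97715759277344)
((533.9396362304688, 78.88507080078125), (441.4092712402344, 168.7506561279297), 65.35350036621094) 0.030101752187351727 1.4270183885046483
[[223.4 219.  107.5]
 [221.9 227.   96. ]
 [220.4 235.   88. ]
 [218.9 243.  105.5]
 [217.2 251.  120. ]]
line slope yaw -9.027127586914814 [0.58837861 0.09015303 0.044     ] [0.51015262 0.10251699 0.044     ]
```

Run:
```python
from h import *
P=np.array([.239,-.496,.231]);R=rot([180,0,-64.284])
print(row(P,R,[.4773,-.3103,.225],rot([180,0,22.9])), row(P,R,[.4773,-.3103,.225],rot([180,0,-157.1])))
f=np.load("pics/scene0.npz");cv2.imwrite("pics/st.png",cv2.resize(f["im"][270:430,290:430,::-1],None,fx=5,fy=3.75,interpolation=cv2.INTER_CUBIC))
print(proj("scene",[[.55,.0957,.044]]))
```

```text
[-6.390e-02 -2.953e-01  6.000e-03 -0.000e+00  0.000e+00 -8.718e+01] [-6.390e-02 -2.953e-01  6.000e-03 -0.000e+00 -0.000e+00  9.282e+01]
[[346.45639797 327.42179387]]
```

View pics/st.png

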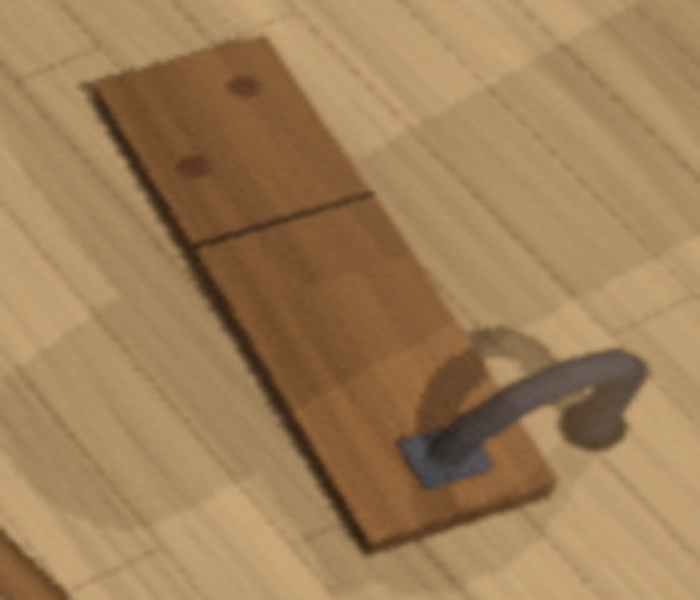

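Request:
step_arm(
  steps=[
    [-0.016,-0.074,0.002,0,0,-10.7],
    [-0.032,-0.148,0.003,0,0,-21.4],
    [-0.048,-0.222,0.004,0,0,-32.1],
    [-0.0639,-0.2953,0.006,0,0,-42.8],
    [-0.0639,-0.2953,0.006,0,0,-53.5],
    [-0.0639,-0.2953,0.006,0,0,-64.2],
    [-0.0639,-0.2953,0.006,0,0,-74.9],
    [-0.0639,-0.2953,0.006,0,0,-85.6],
  ],
  claw=0,
  force=80,
)

```text
clock: 1.1
ee_pos: [0.477, -0.3092, 0.2247]
tcp_rot: [-179.9, 0.0, 21.7]
wrist_force: [-0.7, -0.1, -0.7]
gripper_width: 0.0853
```

Run:
```python
from h import *
s=env.read_state();print(s)
P=s["ee_pos"];R=rot(s["tcp_rot"])
print(row(P,R,[.4773,-.3103,.111],rot([180,0,22.9])))
```

```text
{'clock': 1.1, 'q': array([-4.41938566e+01,  1.70095610e+01,  8.58973740e+01, -2.27175510e-03,
        7.71658089e+01, -6.59078399e+01]), 'joint_vel': array([-3.92184119e-01, -5.96244081e-02, -1.02037513e-02,  2.78905381e-02,
        4.55489542e-02, -8.49968150e+01]), 'tau': array([ 2.77751042e-01, -4.67606664e+01, -2.90503263e+01,  1.63077470e-02,
        9.71671776e-03,  1.98225215e+00]), 'ee_pos': array([ 0.47699846, -0.3092444 ,  0.224712  ]), 'tcp_rot': array([-1.79934497e+02,  3.17159023e-02,  2.17145075e+01]), 'wrist_force': array([-0.69349265, -0.06041088, -0.69468693]), 'moment': array([ 0.00819774, -0.00173796,  0.09636885]), 'gripper_width': 0.08527652508508722}
[-0.      0.0012  0.1137 -0.07    0.03   -1.19  ]
```

Request:
step_arm(
  steps=[
    [0,0,0.05,0,0,-1.5],
    [0,0,0.09,0,0,-1.5],
    [0,0,0.113,0,0,-1.5],
    [0,0,0.114,0,0,-1.5],
  ],
)

```text
clock: 1.6
ee_pos: [0.4757, -0.3086, 0.109]
tcp_rot: [-179.7, 0.1, 22.8]
wrist_force: [0.5, -0.0, 0.4]
gripper_width: 0.0852
```

Request:
step_arm(
  steps=[
    [0,0,0,0,0,0],
    [0,0,0,0,0,0],
    [0,0,0,0,0,0],
    [0,0,0,0,0,0],
    [0,0,0,0,0,0],
    [0,0,0,0,0,0],
  ],
  claw=1,
  force=80,
)

```text
clock: 2.35
ee_pos: [0.4777, -0.3104, 0.1125]
tcp_rot: [179.9, -0.1, 22.8]
wrist_force: [0.7, -0.1, 5.5]
gripper_width: 0.0248
```

Run:
```python
from h import *
s=env.read_state();print(s)
for n in("scene","top"):
    im,d=env.read_camera(n); np.savez(f"pics/{n}1.npz",im=im,d=d)
    if n=="scene": a=cv2.resize(im[90:240,210:350,::-1],None,fx=4,fy=4,interpolation=cv2.INTER_CUBIC)
    else: b=im[200:350,330:530,::-1]
cv2.imwrite("pics/g1.png",a);cv2.imwrite("pics/g1t.png",cv2.resize(b,None,fx=3.5,fy=3.5))
```

```text
{'clock': 2.35, 'q': array([-4.42357049e+01,  2.27250445e+01,  9.44262463e+01,  6.93578067e-03,
        6.27026178e+01, -6.70528390e+01]), 'joint_vel': array([ 0.1076064 , -0.03865954,  0.00591361, -0.13277292,  0.0096058 ,
       -0.03577458]), 'tau': array([-2.42295368e-01, -4.55670834e+01, -2.32278907e+01, -1.19223869e-01,
        2.72090425e-02,  1.03286220e-03]), 'ee_pos': array([ 0.47771944, -0.31044247,  0.11249317]), 'tcp_rot': array([ 1.79867876e+02, -6.26414415e-02,  2.28140334e+01]), 'wrist_force': array([ 0.69362581, -0.11808431,  5.50298874]), 'moment': array([ 0.05530152, -0.06495186, -0.00895544]), 'gripper_width': 0.024784785256056246}
```

View pics/g1.png

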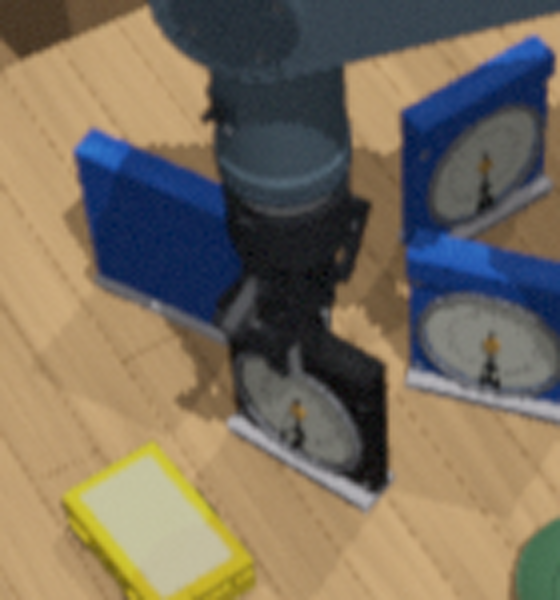

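Run:
```python
from h import *
s=env.read_state()
P=s["ee_pos"];R=rot(s["tcp_rot"])
Rt=Ro.from_euler("ZYX",[35,-45,180],degrees=True)
print(row(P,R,[.48,0,.55],Rt))
X=np.array([.48,0,.55]); 
for f in (.25,.5,.75): print(row(P,R,P+f*(X-P),R*Ro.from_rotvec(f*(R.inv()*Rt).as_rotvec())))
```

```text
[  0.123   -0.2843  -0.438    4.91    44.78   -11.5   ]
[ 0.0307 -0.0711 -0.1095  1.23   11.19   -2.87  ]
[ 0.0615 -0.1421 -0.219   2.46   22.39   -5.75  ]
[ 0.0922 -0.2132 -0.3285  3.69   33.58   -8.62  ]
```

Request:
step_arm(
  steps=[
    [0,0,-0.03,0,0,0],
    [0,0,-0.09,0,0,0],
    [0,-0.02,-0.14,0,0,0],
    [0.02,-0.05,-0.19,0.9,8.5,-2],
    [0.04,-0.09,-0.23,1.8,16,-4],
    [0.06,-0.13,-0.27,2.7,24,-6],
    [0.08,-0.17,-0.31,3.5,32,-8],
    [0.1,-0.21,-0.35,4.2,39,-10],
  ],
)

```text
clock: 3.45
ee_pos: [0.487, -0.0761, 0.4618]
tcp_rot: [-179.2, -39.3, 33.0]
wrist_force: [-0.5, -1.0, -3.3]
gripper_width: 0.0249
```

Run:
```python
from h import *
s=env.read_state()
print(s["q"],s["wrist_force"],s["gripper_width"])
P=s["ee_pos"];R=rot(s["tcp_rot"])
Rt=Ro.from_euler("ZYX",[35,-45,180],degrees=True)
print(row(P,R,[.48,0,.55],Rt))
```

```text
[-51.64296563  -9.06320006  92.83196079  39.23427245  92.22309938
 -81.88543251] [-0.45554697 -1.03710033 -3.3198497 ] 0.024859111173142167
[ 0.0834 -0.0682 -0.0448  0.56    5.68   -1.55  ]
```

Request:
step_arm(
  steps=[
    [0.03,-0.03,-0.02,0.2,2,-0.5],
    [0.06,-0.055,-0.035,0.4,4,-1],
    [0.083,-0.068,-0.045,0.5,5.7,-1.5],
    [0.083,-0.068,-0.045,0.5,5.7,-1.5],
    [0.083,-0.068,-0.045,0.5,5.7,-1.5],
    [0.083,-0.068,-0.045,0.5,5.7,-1.5],
  ],
)

```text
clock: 4.2
ee_pos: [0.4809, -0.0026, 0.5477]
tcp_rot: [-179.8, -44.8, 34.7]
wrist_force: [-0.3, 0.7, -3.6]
gripper_width: 0.0247
```

Run:
```python
from h import *
s=env.read_state();print(s["q"],s["ee_pos"],s["tcp_rot"])
ims=[]
for i in range(4):
    im,d=env.read_camera("scene");ims.append(im.astype(float))
im=np.mean(ims,0);s=env.read_state()
np.savez("pics/pres.npz",im=im,d=d,P=s["ee_pos"],rpy=s["tcp_rot"])
c=proj("scene",[s["ee_pos"]])[0].astype(int);print(c)
cv2.imwrite("pics/p2.png",cv2.resize(im[max(c[1]-60,0):c[1]+90,c[0]-90:c[0]+90,::-1].clip(0,255).astype(np.uint8),None,fx=4,fy=4,interpolation=cv2.INTER_CUBIC))
```

```text
[-48.55529458 -14.50179441  88.44207334  44.85422657  96.8877163
 -73.91671639] [ 0.48094252 -0.00256198  0.54774006] [-179.80825969  -44.80567237   34.69912684]
[361 146]
```

View pics/p2.png

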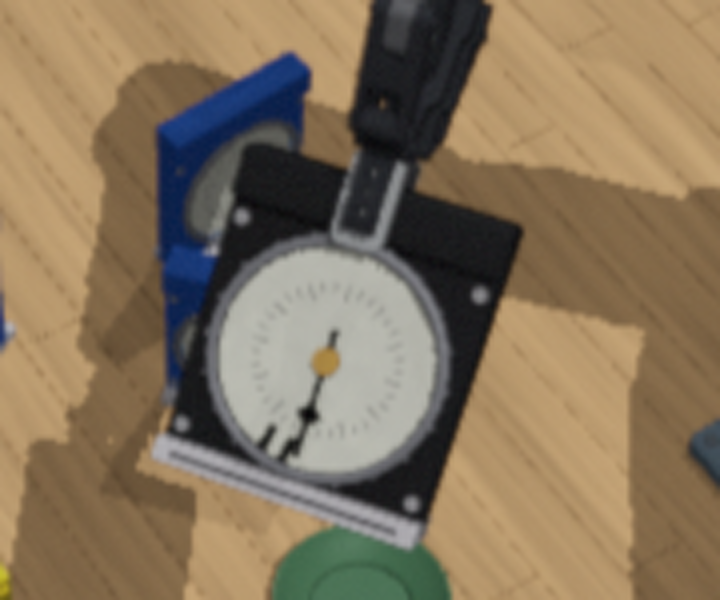

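```bash
cat >> h.py <<'E'
def gpose(P,R,off=(0,0,.1125)):
    "gauge origin, rotation from tool pose"
    return P+R.apply(off), R*Ro.from_euler("x",180,degrees=True)
def rectify(im,o,G,x=.014,s=4):
    Y,Z=np.meshgrid(np.arange(-65,65,1/s)/1e3,np.arange(145,-5,-1/s)/1e3)
    X=np.stack([np.full(Y.size,x),Y.ravel(),Z.ravel()],1)
    uv=proj("scene",G.apply(X)+o).reshape(*Y.shape,2).astype(np.float32)
    return cv2.remap(im.astype(np.float32),uv[...,0],uv[...,1],cv2.INTER_CUBIC)
E
python3 - <<'E'
from h import *
f=np.load("pics/pres.npz");o,G=gpose(f["P"],rot(f["rpy"]))
r=rectify(f["im"],o,G);print(r.shape)
g=r[:,:,::-1].clip(0,255).astype(np.uint8).copy()
for p in [(0,63)]: cv2.circle(g,(int((p[0]+65)*4),int((145-p[1])*4)),int(47.5*4),(0,0,255),1)
cv2.line(g,(260,0),(260,599),(0,255,0),1);cv2.rectangle(g,(20,20),(500,580),(255,0,0),1)
cv2.imwrite("pics/rect.png",g)
E
```

```text
(600, 520, 3)
```

View pics/rect.png

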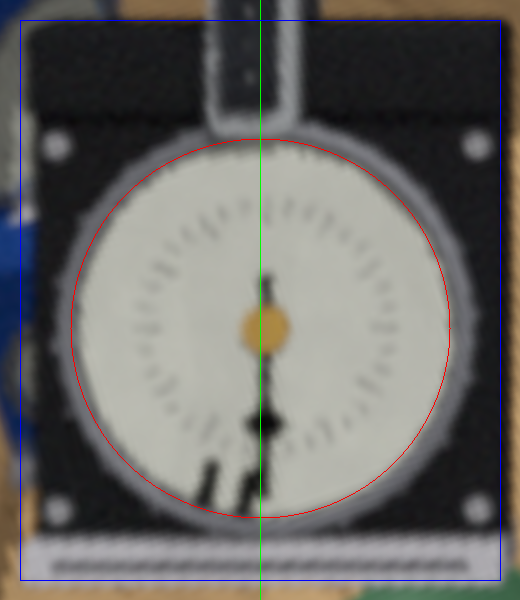

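```bash
cat >> h.py <<'E'
from scipy.ndimage import map_coordinates
def prof(r,piv,rad,a,s=4):
    g=r.sum(2)/3;a=np.radians(a)
    # lean-sense angle: positive towards -y (image left)
    return map_coordinates(g,[piv[1]+rad*s*np.cos(a),piv[0]-rad*s*np.sin(a)],order=1)
E
python3 - <<'E'
from h import *
f=np.load("pics/pres.npz");o,G=gpose(f["P"],rot(f["rpy"]))
r=rectify(f["im"],o,G)
# hub centre
h=(r[...,0]-r[...,2]>50)[280:380,210:320];v,u=np.nonzero(h);piv=(u.mean()+210,v.mean()+280);print("piv",piv)
# white dial circle
w=((r.min(2)>150)&(r.max(2)-r.min(2)<40)).astype(np.uint8)
w=cv2.morphologyEx(w,cv2.MORPH_CLOSE,np.ones((25,25)));n,l,st,ce=cv2.connectedComponentsWithStats(w);k=l[250,200];print("dial",ce[k],st[k])
a=np.arange(-10,30,.1)
for rad in (36,38,39,40,41,42,43,44,45):
    p=prof(r,piv,rad,a);d=np.clip(150-p,0,None)
    out=[]
    lab,n=__import__("scipy.ndimage",fromlist=["x"]).label(d>0)
    for i in range(1,n+1):
        q=lab==i
        if d[q].max()>30: out.append((round((a[q]*d[q]).sum()/d[q].sum(),2),round(a[q].min(),1),round(a[q].max(),1)))
    print(rad,out)
E
```

```text
piv (np.float64(265.2279495990836), np.float64(329.18213058419246))
dial [265.28534841 327.0390093 ] [   82   149   369   366 99566]
36 [(np.float64(3.05), np.float64(-3.0), np.float64(9.5)), (np.float64(21.24), np.float64(17.6), np.float64(25.3))]
38 [(np.float64(3.98), np.float64(-2.5), np.float64(10.4)), (np.float64(21.09), np.float64(17.0), np.float64(25.2))]
39 [(np.float64(4.08), np.float64(-2.4), np.float64(10.7)), (np.float64(20.83), np.float64(16.9), np.float64(24.8))]
40 [(np.float64(4.16), np.float64(-2.4), np.float64(10.7)), (np.float64(20.48), np.float64(16.8), np.float64(24.5))]
41 [(np.float64(4.39), np.float64(-2.4), np.float64(10.8)), (np.float64(20.26), np.float64(16.3), np.float64(24.0))]
42 [(np.float64(5.05), np.float64(-2.1), np.float64(10.6)), (np.float64(20.18), np.float64(16.4), np.float64(23.9))]
43 [(np.float64(6.26), np.float64(-0.3), np.float64(10.7)), (np.float64(20.09), np.float64(16.3), np.float64(23.9))]
44 [(np.float64(6.82), np.float64(2.9), np.float64(10.6)), (np.float64(20.05), np.float64(16.0), np.float64(24.2))]
45 [(np.float64(7.05), np.float64(2.8), np.float64(11.3)), (np.float64(19.97), np.float64(15.4), np.float64(24.7))]
```

Request:
step_arm(
  steps=[
    [0,0,0,7,0,0],
    [0,0,0,13.4,0,0],
    [0,0,0,13.4,0,0],
    [0,0,0,13.4,0,0],
    [0,0,0,13.4,0,0],
    [0,0,0,13.4,0,0],
    [0,0,0,13.4,0,0],
    [0,0,0,13.4,0,0],
  ],
)

```text
clock: 5.4
ee_pos: [0.4806, -0.0015, 0.5495]
tcp_rot: [-166.7, -44.9, 35.0]
wrist_force: [0.2, -0.1, -3.5]
gripper_width: 0.0246
```

```bash
cat >> h.py <<'E'
def look(tag,n=4,off=(0,0,.1125)):
    ims=[]
    for i in range(n):
        im,d=env.read_camera("scene");ims.append(im.astype(float))
    s=env.read_state();im=np.mean(ims,0)
    np.savez(f"pics/{tag}.npz",im=im,d=d,P=s["ee_pos"],rpy=s["tcp_rot"])
    o,G=gpose(s["ee_pos"],rot(s["tcp_rot"]),off)
    r=rectify(im,o,G);cv2.imwrite(f"pics/{tag}_r.png",r[:,:,::-1].clip(0,255).astype(np.uint8))
    return s,im,d,o,G,r
def blobs(r,piv,rads=(36,38,40,42,44),lo=-15,hi=30,th=150):
    from scipy.ndimage import label
    a=np.arange(lo,hi,.1)
    for rad in rads:
        p=prof(r,piv,rad,a);d=np.clip(th-p,0,None);lab,n=label(d>0)
        print(rad,[(round(float((a[lab==i]*d[lab==i]).sum()/d[lab==i].sum()),2),round(float(a[lab==i].min()),1),round(float(a[lab==i].max()),1)) for i in range(1,n+1) if d[lab==i].max()>25])
E
python3 - <<'E'
from h import *
s,im,d,o,G,r=look("rk")
print(s["clock"],s["ee_pos"],s["tcp_rot"])
h=(r[...,0]-r[...,2]>50)[280:380,210:320];v,u=np.nonzero(h);piv=(u.mean()+210,v.mean()+280);print("piv",piv)
blobs(r,piv,th=120)
gz=G.apply([0,0,1]);gx=G.apply([1,0,0]);gy=G.apply([0,1,0])
print("predicted needle lean",np.degrees(np.arctan2(gy[2],gz[2])))
E
```

```text
5.6 [ 0.4807712  -0.00172803  0.54928467] [-166.64425453  -44.87728804   34.91263466]
piv (np.float64(265.3682170542636), np.float64(327.6478405315615))
36 [(10.5, 3.4, 17.1), (20.75, 17.8, 23.4)]
38 [(13.5, 3.1, 24.2)]
40 [(13.78, 3.5, 23.7)]
42 [(8.14, 3.9, 14.5), (20.49, 17.6, 23.5)]
44 [(7.43, 4.4, 10.8), (20.13, 17.2, 23.2)]
predicted needle lean 13.355745470600134
```

View pics/rk_r.png

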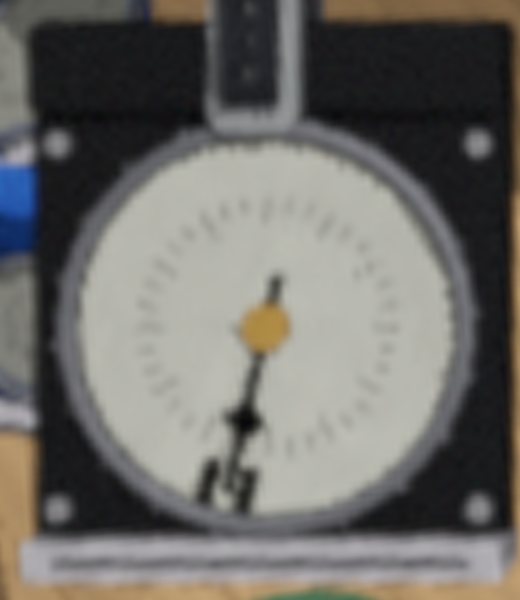

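Run:
```python
from h import *
for t,piv in(("pres",(265.2,329.2)),("rk",(265.4,327.6))):
    f=np.load(f"pics/{t}.npz");o,G=gpose(f["P"],rot(f["rpy"]));r=rectify(f["im"],o,G)
    blobs(r,piv,rads=(9,11,13,16,20,24,28,30,32,34,45,46),th=150)
```

```text
9 [(0.93, -13.4, 14.8)]
11 [(1.31, -9.1, 12.6)]
13 [(0.63, -9.1, 10.9)]
16 [(0.7, -6.4, 7.8)]
20 [(0.31, -8.1, 9.0)]
24 [(0.37, -13.3, 14.3)]
28 [(0.74, -5.8, 7.3)]
30 [(0.69, -3.7, 5.5)]
32 [(0.92, -3.2, 5.1)]
34 [(1.33, -2.8, 6.4)]
45 [(7.05, 2.7, 11.3), (19.96, 15.4, 24.7)]
46 [(7.19, 1.8, 13.6), (20.5, 14.0, 29.9)]
9 [(13.87, -0.2, 27.8)]
11 [(13.93, 3.5, 24.7)]
13 [(13.7, 3.9, 24.2)]
16 [(13.95, 6.3, 22.0)]
20 [(13.36, 5.3, 21.7)]
24 [(13.07, -0.4, 27.5)]
28 [(13.04, 6.1, 19.6)]
30 [(13.11, 8.4, 18.4)]
32 [(13.3, 8.9, 17.6)]
34 [(13.84, 9.7, 20.7)]
45 [(7.54, 3.3, 11.9), (20.05, 15.8, 24.6)]
46 [(7.5, 2.0, 12.7), (19.86, 14.6, 25.6)]
```

```bash
cat >> h.py <<'E'
MARK=np.array([.550,.0957,.044]);OFF=np.array([0,-.001,.1125]);YAW=-9.02
def tgt(lean,up=0,along=0,across=0,off=OFF):
    G=Ro.from_euler("ZX",[YAW,lean],degrees=True);R=G*Ro.from_euler("x",180,degrees=True)
    S=Ro.from_euler("z",YAW,degrees=True)
    o=MARK+S.apply([across,along,up])-G.apply([0,-.06,0])
    return o-R.apply(off),R
def heel(P,R,off=OFF):
    o,G=gpose(P,R,off);h=o+G.apply([0,-.06,0]);gy=G.apply([0,1,0]);gz=G.apply([0,0,1]);gx=G.apply([1,0,0])
    return Ro.from_euler("z",-YAW,degrees=True).apply(h-MARK), np.degrees([np.arctan2(gy[2],gz[2]),np.arctan2(gx[1],gx[0])-np.radians(YAW),gx[2]])
E
python3 - <<'E'
from h import *
s=env.read_state();P=s["ee_pos"];R=rot(s["tcp_rot"])
X,Rt=tgt(2.6,.06);print(X,row(P,R,X,Rt))
w=(R.inv()*Rt).as_rotvec()
for f in np.arange(1,9)/8: 
    print(row(P,R,P+f*(X-P),R*Ro.from_rotvec(f*w)).tolist())
E
```

```text
[0.55844035 0.14887017 0.21906061] [-1.268e-01  1.600e-03  3.488e-01 -2.695e+01 -3.665e+01  4.742e+01]
[-0.0158, 0.0002, 0.0436, -3.37, -4.58, 5.93]
[-0.0317, 0.0004, 0.0872, -6.74, -9.16, 11.86]
[-0.0475, 0.0006, 0.1308, -10.11, -13.74, 17.78]
[-0.0634, 0.0008, 0.1744, -13.47, -18.32, 23.71]
[-0.0792, 0.001, 0.218, -16.84, -22.91, 29.64]
[-0.0951, 0.0012, 0.2616, -20.21, -27.49, 35.57]
[-0.1109, 0.0014, 0.3052, -23.58, -32.07, 41.49]
[-0.1268, 0.0016, 0.3488, -26.95, -36.65, 47.42]
```

Request:
step_arm(
  steps=[
    [-0.0158,0.0002,0.0436,-3.37,-4.58,5.93],
    [-0.0317,0.0004,0.0872,-6.74,-9.16,11.86],
    [-0.0475,0.0006,0.1308,-10.11,-13.74,17.78],
    [-0.0634,0.0008,0.1744,-13.47,-18.32,23.71],
    [-0.0792,0.001,0.218,-16.84,-22.91,29.64],
    [-0.0951,0.0012,0.2616,-20.21,-27.49,35.57],
    [-0.1109,0.0014,0.3052,-23.58,-32.07,41.49],
    [-0.1268,0.0016,0.3488,-26.95,-36.65,47.42],
  ],
)

```text
clock: 6.6
ee_pos: [0.5588, 0.1504, 0.2179]
tcp_rot: [-177.5, 0.1, -9.2]
wrist_force: [1.2, 0.1, -2.8]
gripper_width: 0.025
```

Request:
step_arm(
  steps=[
    [0,0,0,0,0,0],
    [0,0,0,0,0,0],
    [0,0,0,0,0,0],
  ],
)

```text
clock: 6.98
ee_pos: [0.559, 0.1482, 0.2215]
tcp_rot: [-177.3, -0.2, -9.0]
wrist_force: [-0.1, -0.7, -3.0]
gripper_width: 0.0251
```

Run:
```python
from h import *
s=env.read_state();P=s["ee_pos"];R=rot(s["tcp_rot"]);print(s["wrist_force"],s["moment"],s["q"],heel(P,R))
X,Rt=tgt(2.6,.006);print(row(P,R,X,Rt))
s,im,d,o,G,r=look("ab",2,OFF)
c=proj("scene",[o])[0];print(c)
u,v=c.astype(int)
a=cv2.resize(im[v-90:v+60,u-90:u+90,::-1].clip(0,255).astype(np.uint8),None,fx=4,fy=4,interpolation=cv2.INTER_CUBIC)
for p in [[0.017,-.06,0],[0.017,.06,0],[.017,-.06,.01],[.017,.06,.01],[.013,-.06,.14],[.013,.06,.14]]:
    q=(proj("scene",[G.apply(p)+o])[0]-[u-90,v-90])*4+1.5;cv2.circle(a,tuple(q.astype(int)),2,(0,0,255),-1)
cv2.imwrite("pics/ab.png",a)
```

```text
[-0.06286691 -0.71860533 -2.97476293] [-0.1130697  -0.01555274 -0.01378721] [ 2.19236235 17.29981158 86.00335117  2.65224048 75.94619309 10.60738756] (array([ 0.00113199, -0.00043619,  0.06240001]), array([ 2.67255595, -0.0281273 ,  0.24859063]))
[-0.0009  0.0021  0.0564 -0.07   -0.25   -0.02  ]
[358.34147957 339.78975089]
```

View pics/ab.png

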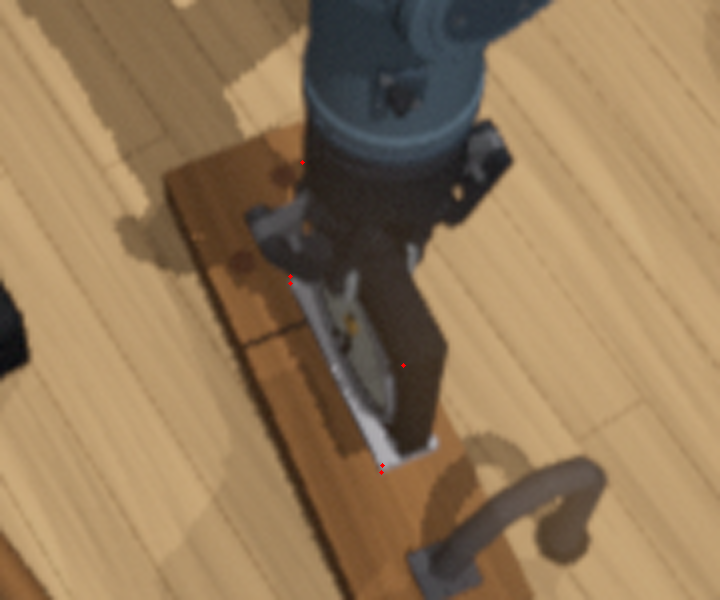

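Request:
step_arm(
  steps=[
    [0,0.001,0.03,0,0,0],
    [-0.001,0.002,0.052,0,-0.2,0],
    [-0.001,0.002,0.056,0,-0.2,0],
    [-0.001,0.002,0.056,0,-0.2,0],
    [-0.001,0.002,0.056,0,-0.2,0],
  ],
)

```text
clock: 7.7
ee_pos: [0.5584, 0.1494, 0.1647]
tcp_rot: [-177.4, 0.0, -9.0]
wrist_force: [-0.3, 0.7, -2.8]
gripper_width: 0.0246
```

Request:
step_arm(
  steps=[
    [0,0,0.001,0,0,0],
    [0,0,0.002,0,0,0],
    [0,0,0.003,0,0,0],
    [0,0,0.004,0,0,0],
    [0,0,0.004,0,0,0],
  ],
)

```text
clock: 8.32
ee_pos: [0.5575, 0.1498, 0.1591]
tcp_rot: [-177.4, 0.2, -9.0]
wrist_force: [0.4, -0.8, -2.7]
gripper_width: 0.025
```

Run:
```python
from h import *
for i in range(3):
    s=env.read_state();P=s["ee_pos"];R=rot(s["tcp_rot"]);print(s["wrist_force"],s["moment"],heel(P,R));env.read_camera("top")
```

```text
[ 0.37420383 -0.78487462 -2.71187019] [-0.04972698  0.00534368 -0.01556424] (array([-1.41542989e-03,  7.23587257e-04,  2.11366577e-05]), array([ 2.59440394,  0.01402221, -0.2003128 ]))
[ 0.25839121  0.17818225 -2.12833752] [-0.02195227  0.05624617 -0.01134283] (array([-1.37091192e-03,  7.23673231e-04,  2.83666693e-05]), array([ 2.59579438,  0.01639653, -0.19538791]))
[-0.22367818  0.61329953 -2.63849362] [0.01698271 0.01951523 0.06711154] (array([-1.42652666e-03,  7.19403057e-04,  8.51916237e-06]), array([ 2.59610827,  0.0119283 , -0.20110679]))
```

Request:
step_arm(
  steps=[
    [0.001,0.0007,0.0005,0,0.2,0],
    [0.001,0.0007,0.001,0,0.2,0],
    [0.001,0.0007,0.0015,0,0.2,0],
    [0.001,0.0007,0.0015,0,0.2,0],
  ],
)

```text
clock: 8.98
ee_pos: [0.5585, 0.1493, 0.1589]
tcp_rot: [-177.4, -0.1, -9.0]
wrist_force: [-3.4, 1.2, 8.1]
gripper_width: 0.0248
```

Run:
```python
from h import *
for i in range(3):
    s=env.read_state();P=s["ee_pos"];R=rot(s["tcp_rot"]);print(s["wrist_force"],s["moment"],heel(P,R));env.read_camera("top")
```

```text
[-3.38059422  1.21131404  8.11843828] [ 0.14935927  0.91790223 -0.01675414] (array([ 9.42157210e-05,  4.51761710e-04, -1.90208199e-04]), array([2.63200923, 0.00688601, 0.05455574]))
[-3.99340607  1.00101154  7.30695461] [ 0.22622467  0.94878717 -0.09190871] (array([ 0.00010725,  0.00043165, -0.00016191]), array([2.62947397, 0.0071164 , 0.0590661 ]))
[-4.0019837   1.58802733  7.50484513] [ 0.1382205   0.9528445  -0.06989958] (array([ 0.00010471,  0.00042773, -0.00016495]), array([2.6295306 , 0.01040991, 0.05832243]))
```

Run:
```python
from h import *
s=env.read_state();P=s["ee_pos"];R=rot(s["tcp_rot"])
h,a=heel(P,R);th0=a[0]
P0,R0=tgt(th0,h[2],h[1],h[0])
print(np.abs(P0-P).max())
for th in (4,6,8,10,12,13.6):
    f=(th-th0)/(13.6-th0)
    X,Rt=tgt(th,h[2]+.0004*f,h[1],h[0]-.0006*f)
    print(th,row(P,R,X,R*Ro.from_euler("x",th-th0,degrees=True)).tolist())
```

```text
0.00012058200093079119
4 [0.0, 0.0027, -0.0014, 1.37, -0.0, -0.0]
6 [-0.0001, 0.0067, -0.0034, 3.37, 0.0, -0.0]
8 [-0.0002, 0.0108, -0.0052, 5.37, 0.0, -0.0]
10 [-0.0003, 0.0149, -0.0069, 7.37, 0.0, -0.0]
12 [-0.0004, 0.0191, -0.0084, 9.37, 0.0, 0.0]
13.6 [-0.0005, 0.0225, -0.0096, 10.97, -0.0, -0.0]
```

Request:
step_arm(
  steps=[
    [0,0.0027,-0.0014,1.37,0,0],
    [-0.0001,0.0067,-0.0034,3.37,0,0],
    [-0.0002,0.0108,-0.0052,5.37,0,0],
    [-0.0003,0.0149,-0.0069,7.37,0,0],
    [-0.0004,0.0191,-0.0084,9.37,0,0],
    [-0.0005,0.0225,-0.0096,10.97,0,0],
    [-0.0005,0.0225,-0.0096,10.97,0,0],
    [-0.0005,0.0225,-0.0096,10.97,0,0],
  ],
)

```text
clock: 10.12
ee_pos: [0.5548, 0.1265, 0.1668]
tcp_rot: [-166.4, -0.1, -9.0]
wrist_force: [-1.6, 2.0, 5.3]
gripper_width: 0.0247
```

Request:
step_arm(
  steps=[
    [0,0,0,0,0,0],
    [0,0,0,0,0,0],
    [0,0,0,0,0,0],
    [0,0,0,0,0,0],
  ],
)

```text
clock: 10.62
ee_pos: [0.5548, 0.1266, 0.1667]
tcp_rot: [-166.4, -0.1, -9.0]
wrist_force: [-1.5, 1.1, 5.8]
gripper_width: 0.0245
```

```bash
cat > v.py <<'E'
import sys
from h import *
tag=sys.argv[1]
s,im,d,o,G,r=look(tag,6,OFF);P=s["ee_pos"];R=rot(s["tcp_rot"]);print(s["clock"],s["wrist_force"],s["moment"],heel(P,R))
u,v=352,320
a=cv2.resize(im[v-70:v+50,u-70:u+70,::-1].clip(0,255).astype(np.uint8),None,fx=5.5,fy=5,interpolation=cv2.INTER_CUBIC)
M=G.apply
for p,c in [([0.017,-.06,0],(0,0,255)),([0.017,.06,0],(0,0,255)),([.017,.06,.01],(0,0,255)),([.013,.06,.14],(0,0,255)),([.0145,0,.063],(0,255,0))]:
    q=(proj("scene",[M(p)+o])[0]-[u-70,v-70])*[5.5,5]+2;cv2.circle(a,tuple(q.astype(int)),2,c,-1)
cv2.imwrite(f"pics/{tag}.png",a)
E
python3 v.py f1
```

```text
10.925 [-1.69186725  1.7807897   5.8764123 ] [ 0.22709469  0.4158714  -0.02360756] (array([ 0.00011373,  0.00033578, -0.00043912]), array([13.56498472,  0.02823237,  0.08309575]))
```

View pics/f1.png

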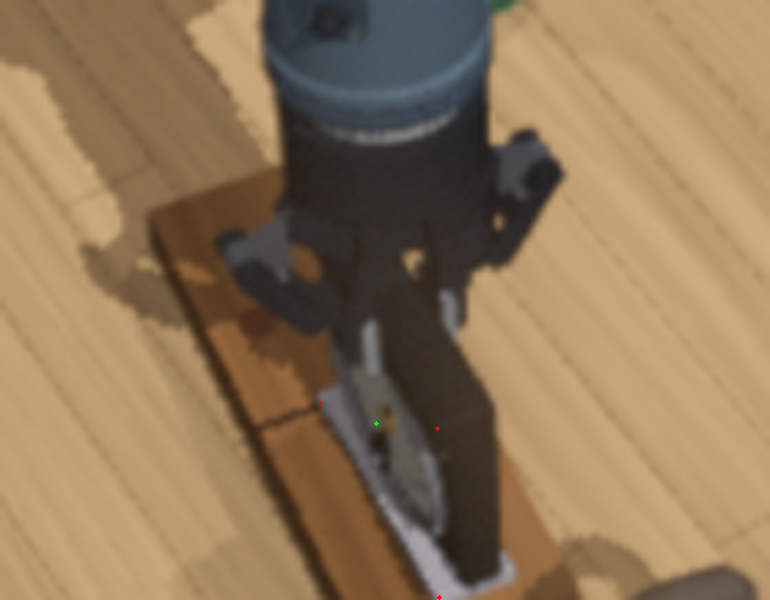

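View pics/f1_r.png

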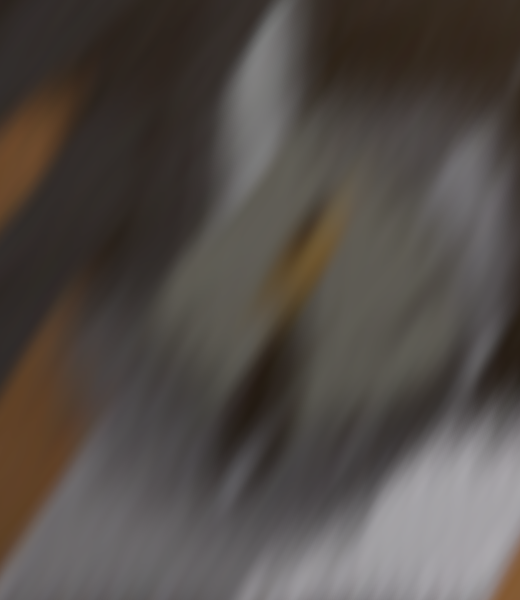

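Run:
```python
from h import *
f=np.load("pics/f1.npz");im=f["im"];o,G=gpose(f["P"],rot(f["rpy"]),OFF)
u0,v0=340,315;s=12
a=cv2.resize(im[v0:v0+50,u0:u0+55,::-1].clip(0,255).astype(np.uint8),None,fx=s,fy=s,interpolation=cv2.INTER_CUBIC)
b=a.copy()
def px(p): return tuple(((proj("scene",[G.apply(p)+o])[0]-[u0,v0]+.5)*s).astype(int))
F=[(.017,-.06,0),(.017,.06,0),(.017,.06,.01),(.017,-.06,.01)]
for i in range(4): cv2.line(b,px(F[i]),px(F[(i+1)%4]),(0,0,255),1)
cv2.line(b,px((.017,.06,0)),px((-.017,.06,0)),(0,0,255),1)
E=[(.013,.06,.01),(.013,.06,.14),(-.013,.06,.14),(-.013,.06,.01)]
for i in range(4): cv2.line(b,px(E[i]),px(E[(i+1)%4]),(255,0,0),1)
def dial(ang,r,x=.0145):
    t=np.radians(ang);return (x,-r*np.sin(t),.063-r*np.cos(t))
cv2.line(b,px(dial(0,0)),px(dial(13.6,.042)),(0,255,0),1)
for g in(13.6-6.8,13.6+6.8): cv2.line(b,px(dial(g,.036)),px(dial(g,.046)),(255,255,0),1)
cv2.imwrite("pics/z.png",np.hstack([a,b])[:, :1400]) if 0 else (cv2.imwrite("pics/za.png",a),cv2.imwrite("pics/zb.png",b))
```

```text
(no output)
```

View pics/za.png

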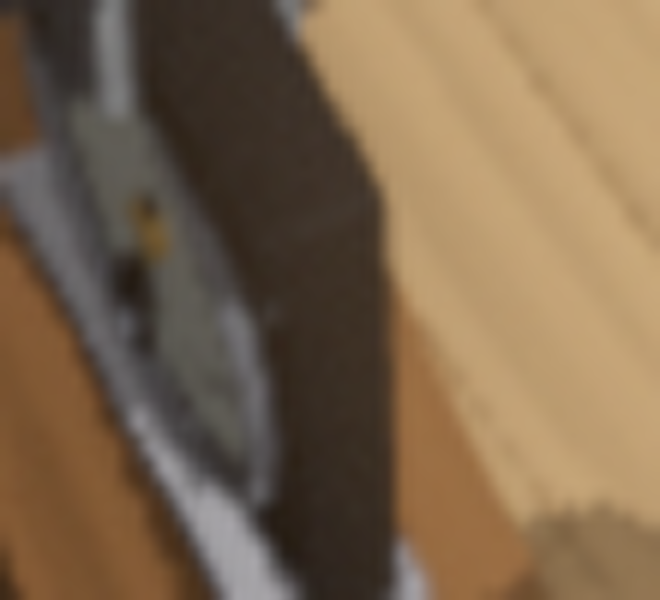

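View pics/zb.png

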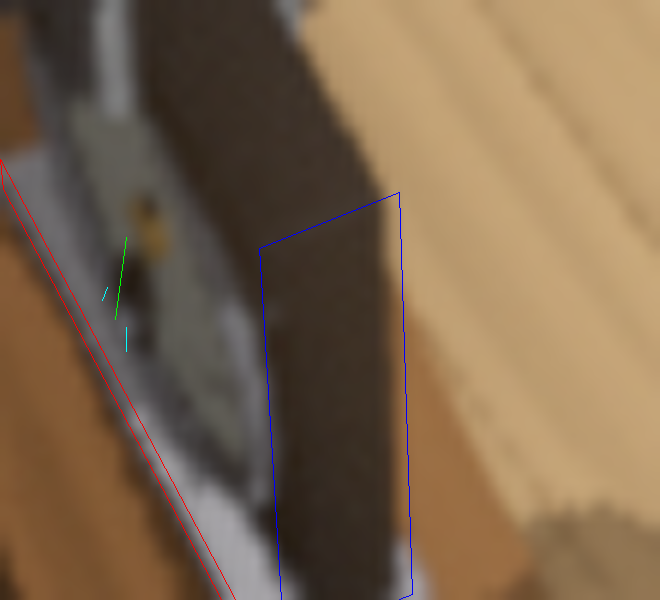

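Run:
```python
from h import *
s=env.read_state();o,G=gpose(s["ee_pos"],rot(s["tcp_rot"]),OFF)
for n in("top","scene"):
    L=[]
    for i in range(5):
        im,d=env.read_camera(n);L.append(G.inv().apply(cloud(n,d)[d>0].reshape(-1,3)-o))
    L=np.concatenate(L)*1000
    q=L[(abs(L[:,0])<10)&(abs(L[:,1])<56)&(abs(L[:,2]-140)<8)]
    h,e=np.histogram(q[:,1],12,(-60,60));print(n,h)
    q=q[q[:,1]>20] if n=="scene" else q
    for lo,hi in((-56,-30),(-30,-15),(15,30),(30,56)):
        z=q[(q[:,1]>lo)&(q[:,1]<hi)];print(lo,hi,len(z),z.mean(0).round(2) if len(z) else"",np.median(z[:,2]) if len(z) else"")
    # end face y=+60
    q=L[(abs(L[:,0])<10)&(abs(L[:,1]-60)<8)&(L[:,2]>20)&(L[:,2]<130)]
    if len(q)>50: print("end",len(q),np.polyfit(q[:,2],q[:,1],1),np.degrees(np.arctan(np.polyfit(q[:,2],q[:,1],1)[0])))
```

```text
top [32 29  0  0  0  0  0  0 35 86  0  0]
-56 -30 61 [ -7.67 -50.64 140.77] 140.7166157341599
-30 -15 0  
15 30 35 [ -6.68  28.28 140.95] 140.86993392916406
30 56 86 [ -3.03  32.97 140.38] 140.62572398577456
scene [  0   0   0  27 102 179 176 185 194 199 203 122]
-56 -30 0  
-30 -15 0  
15 30 194 [  0.18  24.91 138.52] 138.50948069349846
30 56 524 [9.000e-02 4.295e+01 1.384e+02] 138.3613700538869
end 1271 [4.42283594e-03 5.88338082e+01] 0.25340818077013433
```

Run:
```python
from h import *
L=[]
s=env.read_state();P=s["ee_pos"];R=rot(s["tcp_rot"]);h,a=heel(P,R)
X,Rt=tgt(a[0]+.4,*h[::-1]);print(a[0],row(P,R,X,R*Ro.from_euler("x",.4,degrees=True)))
# same end-face test on presentation rk picture as reference
f=np.load("pics/rk.npz");o,G=gpose(f["P"],rot(f["rpy"]),OFF);L=G.inv().apply(cloud("scene",f["d"])[f["d"]>0].reshape(-1,3)-o)*1000
q=L[(abs(L[:,0]-13)<8)&(abs(L[:,1])<56)&(abs(L[:,2])<3)];print(len(q))
```

```text
13.564776000187173 [ 2.e-04  8.e-04 -4.e-04  4.e-01 -0.e+00 -0.e+00]
146
```

Request:
step_arm(
  steps=[
    [0,0.0004,-0.0001,0.2,0,0],
    [0,0.0008,-0.0003,0.4,0,0],
    [0,0.0008,-0.0003,0.4,0,0],
    [0,0.0008,-0.0003,0.4,0,0],
    [0,0.0008,-0.0003,0.4,0,0],
    [0,0.0008,-0.0003,0.4,0,0],
    [0,0.0008,-0.0003,0.4,0,0],
    [0,0.0008,-0.0003,0.4,0,0],
  ],
)

```text
clock: 12.42
ee_pos: [0.5547, 0.1258, 0.1669]
tcp_rot: [-166.0, -0.1, -9.0]
wrist_force: [-1.2, 1.3, 6.0]
gripper_width: 0.0249
```

Run:
```python
from h import *
for k in range(2):
    s=env.read_state();P=s["ee_pos"];R=rot(s["tcp_rot"]);print(s["clock"],s["wrist_force"],heel(P,R),abs(s["joint_vel"]).max())
    o,G=gpose(P,R,OFF);L=[]
    for i in range(5):
        im,d=env.read_camera("scene");L.append(G.inv().apply(cloud("scene",d)[d>0].reshape(-1,3)-o)*1000)
    L=np.concatenate(L);q=L[(abs(L[:,0])<10)&(abs(L[:,1]-60)<8)&(L[:,2]>20)&(L[:,2]<130)]
    print(np.degrees(np.arctan(np.polyfit(q[:,2],q[:,1],1)[0])))
    q=L[(abs(L[:,0])<10)&(L[:,1]<52)&(L[:,1]>-10)&(abs(L[:,2]-139)<7)];print(np.degrees(np.arctan(np.polyfit(q[:,1],q[:,2],1)[0])))
cv2.imwrite("pics/end.png",im[:,:,::-1])
```

```text
12.425 [-1.22216191  1.25364716  6.01083708] (array([ 9.06836577e-05,  3.81998360e-04, -4.76990981e-04]), array([13.96922886,  0.02507576,  0.08195842])) 0.09128217632922066
0.32550198131190694
-0.30559682873017685
12.675 [-1.52234905  2.16958871  6.23288738] (array([ 0.0001063 ,  0.00037128, -0.00046543]), array([13.96720371,  0.0272553 ,  0.08381038])) 0.0831022237819304
0.15190361279217224
-0.15489364088685262
```

View pics/end.png

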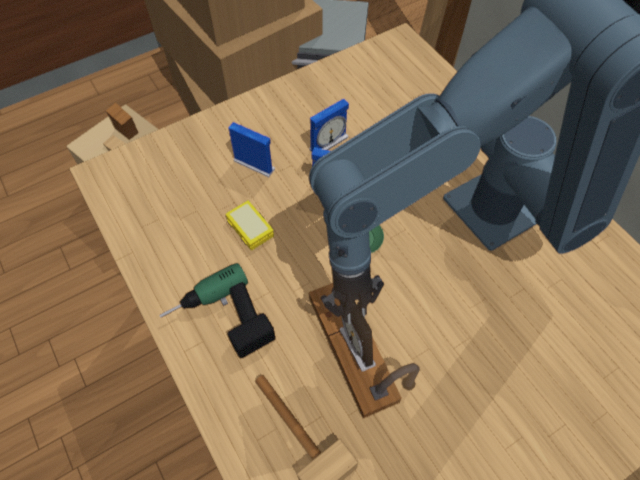

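The gauge is steady on its heel, leaning about 13.7°. The heel is on the line, and nothing else in view has moved.

```bash
python3 -c "
from cell import env
print(env.finish_job())"
```

```text
the job is handed in; nothing more can be done
None
```

I stood the black gauge on the stud with its heel on the pencil line and rocked it over to about 13.7°. It was still held there, steady, when I handed the job in at about 12.7 s.

- **Index angle:** I held the gauge up to the camera first. The index read 13.4–13.8°, and a trial rock there to 13.4° showed the needle hanging between the prongs, slightly towards the right one. I therefore aimed a little higher.
- **Placing:** I set the gauge down with its foot on the slope, leaning 2.6°, then rocked it on the heel. By the robot's own position readings the heel was within 0.5 mm of the middle of the line. The camera overlay agreed to about half a pixel, roughly 1 mm.
- **Final lean:** The tool read 13.97°. The depth images showed the case leaning 0.15–0.3° less, so the true lean is about 13.7°.
- **Hold:** The wrist force reading was about 6 N upwards, steady, and the arm was at rest.
- **Not confirmed:** At the final pose the dial is too oblique to the camera to read the needle against the prongs. "Midway" therefore rests on the index measurement and the measured lean. In the same view the dial appeared about 2 pixels from where I predicted it; I think the dial is recessed, but I did not confirm that.

The last picture shows the drill, bit case and mallet where they were. The arm hid one blue look-alike and part of the saucer, but neither was touched.

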